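Set the microscope lamp to step five and switch it on

ROBOT

A 6-joint arm with a two-finger parallel gripper is mounted at the origin on the work surface. World frame = base frame: x ahead of the robot, y to its left, z up, the work surface at z = 0. Lengths are in m, angles in degrees, forces in N, time in s.
With the tool pointing down it reaches from about 0.3 to 0.875 m from the base axis. Payload 6.4 kg.
Tool frame: the origin (TCP) lies on the centre line of the jaws, within the pads' length; the fingertips stand 14 mm ahead of it and the grasp point (between the pads) lies 5 mm behind it (bot.tips_ahead is the z of the fingertips in the tool frame, in m); z points along the fingers, y is the direction in which the jaws open and shut (so a half turn about z gives the same grasp; the last joint's range is limited). The gripper opens to 85 mm and grips with 20 to 120 N. Pads are 22 mm wide; open, the fingers measure 114 mm over their backs; the gripper's body (76 mm by 85 mm) begins 54 mm behind the grasp point. The pads swing forward as they close: fully open they stand 13 mm farther back than shut.
Start: joints at [52.237, 10.359, 92.074, -0, 77.567, -11.82], TCP at [0.252, 0.517, 0.245] pointing down, gripper open.
Joint ranges: [-171.53, 171.53], [-51.25, 118.39], [17.06, 147.69], [-65.23, 245.23], [0, 150.52], [-178.68, 178.68]. Speed limits (degrees/s): [147.25, 147.25, 172.46, 180, 180, 180].

INTERFACE

Orientations are given as [roll, pitch, yaw] about the fixed x, y, z axes, in that order (R = Rz(yaw) Ry(pitch) Rx(roll)).
In Python, from rig import bot gives the robot as it stands. Calls block until the motion is done:
- bot.reach(position, orientation): joint-space move of the TCP to a pose.
- bot.line_to(position, max_speed=0.15, rotation=None): straight line of the TCP; rotation=None keeps the orientation; max_speed is the mean speed in m/s.
- bot.set_joints(angles): joint-space move.
- bot.grip(opening, force=None): finger opening in m; force is the grip in N (None keeps the last); returns when the fingers have stopped.
- bot.wait(seconds).
- bot.inverse_kinematics(position, orientation): joint angles nearest the present ones, or None.
- bot.read_state(): the state.
- bot.get_image(name): name is "scene" or "top" or "wrist"; returns a dict with "img" (420x560x3 uint8, blue, green, red), "vertical_fov" (degrees; the focal length in pixels is half the picture's height over the tangent of half this angle, whatever the lens; pixels are square), "cx", "cy" (the principal point, pixels), "k1" (the pictures are not rectified: a ray, as slopes to the right and down, at radius r is drawn at 1 + k1 r^2 times it, then the intrinsics apply), "world_to_cam" (4x4, takes a point from world to camera coordinates). Camera axes: x right, y down, z forward; pixel columns grow to the right and rows downward; lengths in m; the calibration is good to about 2 mm. A picture is of the moment at which its call begins. There is no depth.
A pose or a line that the arm cannot do raises bot.IKError and nothing moves.
- bot.finish_job(): hands the job in, once; it reports no verdict.
Trained networks look in a picture, given as the dict that the camera call returned (one of the last four; its "shot" number tells which), for a name from the list of things; names that differ only in an ending like _2 or _b are one class to them, and where a whole thing is asked for, a point or a joint stands for the part that bears it (a point fixed in the world has none). Each returns a list of dicts, best first, with "score" (0 to 1); they miss things now and then, are a little off and sometimes report something else, mostly with a low value. They report only what shows in the picture. A call takes as long as a camera call.
- bot.trace(picture, target): "region" (420x560 bool, what is visible of it) and "point" ([column, row] in pixels, amid what is visible of it).
The state is a dict: "clock": time; "qpos": joint angles; "joint_velocities": joint speeds; "joint_torque": joint torques, N m; "tcp_pos": TCP position; "eef_rot": TCP orientation; "ft_force": force on the tool from outside, world axes, zero at the start; "wrist_torque": the same for the moment, N m; "gripper_width": finger opening in m.
Only numpy, scipy, OpenCV 4.12 (cv2) and the standard library are available. Lean on these libraries where they do the work, as an engineer would, in place of code of your own. Each camera call takes 0.05 s, during which the arm holds its last target. There are 200 camera calls.

TASK

Make the microscope's lamp ready: with a fingertip, push the long pointer of the step switch on the lamp control unit round, click by click, until it rests at the fifth of its seven dots (counted clockwise from the smallest), and only then press the round lamp key beside it all the way down and let it come up again. Push gently on one side of the pointer - do not pinch it between the fingers - and leave the small knurled trim knob and all the loose things on and around the unit as they are.

Things in the scene. Friction and masses are not known exactly. Their poses are not given: they have to be found in the camera images.
- lamp_unit: The lamp control unit: a low white box, 200 mm deep (x), 250 wide (y), 70 high, fixed to the desk, with the controls on its flat grey top panel. Origin: centre of its underside, on the desk. x runs from its front (operator's) edge to its back edge, y to its left, z up; 'in the unit' means in this frame. Its place and yaw (within 0.5 rad of the robot's x) vary; the loose things come along with it.
- selector (a joint): The step switch, rad, growing clockwise from above. 0 = first (smallest) dot, pointer to the unit's left (+y); one click = 0.5236; 1.5708 = fourth dot, pointer to the back (+x); 2.0944 = fifth; 3.1416 = seventh (end stop). Starts at dot 1, 2 or 3. Moving it off a dot takes up to 0.1 N m (3 N at 33 mm); just past half-way a sprung ball snaps it on by itself into the next dot's position and holds it there.
- selector_axis (a point): Centre of the step switch on its vertical axis, at the top of its bar: in the unit at x 0, y +45 mm, 30 mm above the panel (100 above the desk). x points along the pointer. A black bar 14 mm wide on a round skirt of 24 mm radius, 6 mm high; the bar stands 6 to 30 mm above the panel and reaches from 24 mm behind the axis to 46 mm ahead of it (the long end, white line on top, is the pointer).
- pointer_tip (a point): The pointing end of the bar, on its top, 46 mm from the axis.
- flank_left: The left long side of the pointer bar (seen along the pointer), a flat upright face 58 mm long and 23 mm high; origin at the face's middle, 2 mm inside it, 5 mm left of the bar's centre line, 11 mm ahead of the axis and 17.5 mm above the panel; its x axis points along the pointer, y outward to the left. Pushing here turns the switch clockwise.
- flank_right: The opposite, right long side of the bar, likewise, 5 mm right of the centre line; pushing here turns it anticlockwise.
- fifth_dot (a point): Centre of the fifth printed dot on the panel. The seven black dots, 4.4 mm (first) growing clockwise to 11.6 mm (seventh) in diameter, stand on a circle of 58 mm radius about the switch axis, 30 degrees apart.
- lamp_key (a joint): The lamp key's travel in m: 0 up, 0.006 fully down. A spring raises it: it begins to give at 1.5 N and is fully down at 4.5 N.
- lamp_key_top (a point): Centre of the top of the lamp key, a round flat-topped white key of 30 mm diameter in a metal collar of 42 mm diameter and 6 mm height: in the unit at x -50, y -75 mm; top 14 mm above the panel (84 mm above the desk) when up, 8 mm when down.
- trim_knob (a joint): The trim knob's angle in rad, 0 at the start; to be left alone (turned by less than 0.3).
- trim_knob_top (a point): Centre of the top of the small round knurled black trim knob, 24 mm in diameter, 17 mm high: in the unit at x +55, y -95 mm.
- sample_on_unit: A flat steel sample set in a black resin puck, 30 mm in diameter, 18 mm high, loose on the unit's panel near x +68, y -30 mm in the unit; origin at the centre of its underside.
- sample_on_desk: A like puck in grey resin, 30 mm in diameter, 18 mm high, loose on the desk to the right of the unit; origin at the centre of its underside.
- oil_bottle: A small brown bottle with black cap, 32 mm in diameter, 75 mm high, loose on the desk to the left; origin at the centre of its underside.
- sample_jar: A glass jar with white lid, 54 mm in diameter, 55 mm high, loose on the desk to the left; origin at the centre of its underside.
- remote: A black hand remote, 150 x 42 x 16 mm, lying on the desk to the right; origin at the centre of its underside, x along its length.
- tweezers: Steel tweezers, 120 mm long, 8 mm wide, 8 mm high, lying loose on the unit's panel along its front edge, near x -83, y +45 mm in the unit; origin at the centre of its underside, x along its length.
- dust_blower: A black rubber dust blower standing on the desk to the right, bulb 56 mm in diameter, nozzle up, 105 mm high; origin at the centre of its underside.

How it is judged (in metres and radians):
On the way, in this order (a step that is already met when the one before it is completed fails the run):
1. the step switch rests at the fifth dot (value of joint selector between 1.9744 and 2.2144 rad and velocity of joint selector between -0.3 and 0.3 rad/s), for 0.3 s.
2. the lamp key is pressed down (value of joint lamp_key above 0.0045 m), for 0.05 s.
At the end, for the whole second after the job is handed in: The step switch rests at the fifth dot (within 0.12 rad of 2.094 rad), the lamp key has been pressed (at least 4.5 mm down) after that and is up again (within 1.5 mm), the trim knob is within 0.3 rad of its start and every loose thing within 15 mm of where it stood (value of joint selector between 1.9744 and 2.2144 rad and velocity of joint selector between -0.1 and 0.1 rad/s and value of joint lamp_key below 0.0015 m and not (value of joint trim_knob below -0.3 rad or value of joint trim_knob above 0.3 rad) and not (distance of any of sample_on_unit, sample_on_desk, oil_bottle, sample_jar, remote, tweezers, dust_blower from where it was at the start of the episode above 0.015 m)); the robot touches nothing.
It fails at once if the lamp key is pressed (3 mm down) while the step switch is not at the fifth dot (value of joint lamp_key above 0.003 m and not (value of joint selector between 1.8944 and 2.2944 rad)).
It fails at once if the pointer is pinched: the fingers press on both of its long sides at once (contact force between the fingers and flank_left above 0.5 N and contact force between the fingers and flank_right above 0.5 N).
It fails at once if the pointer is forced: more than 20 N on one of its sides (contact force between the fingers and flank_left above 20 N or contact force between the fingers and flank_right above 20 N).
It fails at once if a loose thing is lifted, carried or pushed more than 15 mm (distance of any of sample_on_unit, sample_on_desk, oil_bottle, sample_jar, remote, tweezers, dust_blower from where it was at the start of the episode above 0.015 m).
It fails at once if the trim knob is turned by more than 0.3 rad (value of joint trim_knob below -0.3 rad or value of joint trim_knob above 0.3 rad).
It also fails if it takes over 54 s, if anything falls off the work surface, if the arm or the gripper's body presses on something with over 40 N, if the wrist force passes 120 N, or if a joint passes its speed limit or range.

## Working session

There is one attempt and no reset: what is moved stays moved. The work goes in short steps, each a Python script; the robot and the scene stay as the last script left them, time stands still between calls to the robot, and variables do not carry over. Pictures are saved under pics/ and viewed, about 8 in all and at most 12, crops included, and the job is handed in when it is done.

```bash
mkdir -p pics; ls; cat > h.py <<'E'
import numpy as np, cv2
from rig import bot
def K(p):
    f=p["img"].shape[0]/2/np.tan(np.radians(p["vertical_fov"])/2); return f
def proj(p,X):
    X=np.atleast_2d(X); M=np.array(p["world_to_cam"]); c=X@M[:3,:3].T+M[:3,3]
    s=c[:,:2]/c[:,2:]; r2=(s**2).sum(1,keepdims=True); s=s*(1+p["k1"]*r2)
    return s*K(p)+[p["cx"],p["cy"]]
def unproj(p,uv,z):
    d=(np.array(uv,float)-[p["cx"],p["cy"]])/K(p); s=d.copy()
    for _ in range(20): s=d/(1+p["k1"]*(s@s))
    M=np.array(p["world_to_cam"]); R=M[:3,:3]; C=-R.T@M[:3,3]; r=R.T@np.array([*s,1])
    return C+r*(z-C[2])/r[2]
E
python3 - <<'E'
from h import *
a=[]
for n in("top","scene"):
    p=bot.get_image(n); a.append(p["img"]); cv2.imwrite(f"pics/{n}.png",p["img"])
    print(n,p["vertical_fov"],p["k1"],p["cx"],p["cy"],np.round(p["world_to_cam"],3).tolist())
    for t,z in(("selector_axis",.09),("lamp_key_top",.084),("trim_knob_top",.087),("sample_on_unit",.088),("lamp_unit",.07),("tweezers",.075),("oil_bottle",.07),("sample_jar",.05)):
        for d in bot.trace(p,t)[:2]:
            print(t,round(d["score"],2),np.round(d["point"],1),d["region"].sum(),np.round(unproj(p,d["point"],z),4))
print(bot.read_state())
E
```

```text
pics
top 45.993178202728515 -0.03269509852615584 280.6606745120233 204.09864186598142 [[-0.015, -1.0, -0.008, 0.045], [-0.989, 0.016, -0.149, 0.595], [0.149, 0.006, -0.989, 1.234], [0.0, 0.0, 0.0, 1.0]]
selector_axis 0.55 [319.4 212. ] 389 [ 0.567  -0.0602  0.09  ]
lamp_key_top 0.64 [374.2 222. ] 113 [ 0.5405 -0.1964  0.084 ]
lamp_key_top 0.47 [372.6 178. ] 76 [ 0.6522 -0.1972  0.084 ]
trim_knob_top 0.43 [322.7 214.6] 353 [ 0.5608 -0.0685  0.087 ]
lamp_unit 0.6 [340.7 211. ] 7629 [ 0.5714 -0.1155  0.07  ]
tweezers 0.65 [330.3 245.3] 79 [ 0.485  -0.0862  0.075 ]
oil_bottle 0.62 [263.5 265.3] 141 [0.4382 0.0809 0.07  ]
sample_jar 0.9 [249.2 211.4] 315 [0.5769 0.1171 0.05  ]
scene 53.96258074402664 0.03211467591169937 276.7178930188984 218.18523650121128 [[-0.404, 0.915, 0.013, 0.215], [0.503, 0.233, -0.832, -0.239], [-0.764, -0.33, -0.555, 1.321], [0.0, 0.0, 0.0, 1.0]]
selector_axis 0.54 [245.1 201. ] 360 [ 0.5777 -0.0527  0.09  ]
lamp_key_top 0.52 [321.5 250.4] 843 [0.6604 0.1407 0.084 ]
lamp_key_top 0.48 [241.4 203.7] 370 [ 0.5817 -0.0593  0.084 ]
trim_knob_top 0.63 [172.  207.5] 132
[... 477 characters left out ...]
.5296 -0.08    0.05  ]
{'clock': 0.9, 'qpos': array([ 5.22367045e+01,  1.03577304e+01,  9.20748449e+01,  1.88834696e-04,
        7.75674532e+01, -1.18186061e+01]), 'joint_velocities': array([ 0.10380944, -0.02372389, -0.09751457,  0.04368914, -0.03678258,
       -0.0120688 ]), 'joint_torque': array([ 5.73964769e-06, -4.44840181e+01, -3.51679516e+01, -2.26947177e-04,
        7.80798782e-04,  3.47136199e-05]), 'tcp_pos': array([0.25153983, 0.51707181, 0.24529723]), 'eef_rot': array([ 1.79999990e+02, -1.86334929e-04,  1.54055270e+02]), 'ft_force': array([-0.04457824, -0.37300048, -0.2202214 ]), 'wrist_torque': array([-0.04844361,  0.03244928, -0.00695368]), 'gripper_width': 0.08535188390258405}
```

```bash
python3 - <<'E'
import cv2
i=cv2.imread("pics/top.png")[130:310,210:450]; cv2.imwrite("pics/topc.png",cv2.resize(i,None,fx=3.3,fy=3.3,interpolation=2))
E
```

```text
(no output)
```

View pics/topc.png

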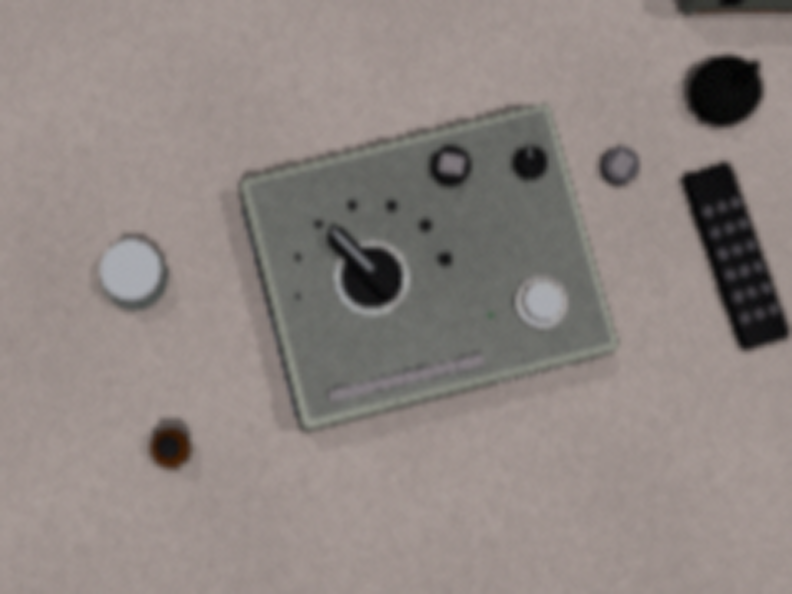

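```bash
cat >> h.py <<'E'
from scipy.optimize import least_squares
def U(q,P):
    P=np.atleast_2d(P); c,s=np.cos(q[2]),np.sin(q[2])
    return np.c_[q[0]+c*P[:,0]-s*P[:,1],q[1]+s*P[:,0]+c*P[:,1],P[:,2]]
def fit(p,P,uv,q0,**k):
    return least_squares(lambda q:(proj(p,U(q,P))-uv).ravel(),q0,x_scale=[.01,.01,.05],loss="soft_l1",**k)
def dot(i): 
    t=(i-1)*np.pi/6; return [.058*np.sin(t),.045+.058*np.cos(t),.07]
E
python3 - <<'E'
from h import *
bot.grip(0.0,20)
bot.reach([.50,-.10,.34],[180,0,14])
p=bot.get_image("wrist"); cv2.imwrite("pics/w0.png",p["img"])
t=bot.get_image("top")
P=[dot(i) for i in range(1,8)]+[[-.05,-.075,.084],[.055,-.095,.087],[.1,.125,.07],[.1,-.125,.07],[-.1,-.125,.07],[-.1,.125,.07]]
c=np.array([[298,296],[298,257],[319,224],[352,205],[391,206],[425,225],[445,259],[543,302],[529,160],[243,180],[547,106],[615,348],[305,428]])
uv=(c+.5)/3.3-.5+[210,130]
r=fit(t,np.array(P),uv,[.57,-.11,.25]); print(r.x,np.round(r.fun.reshape(-1,2),1).tolist())
print(np.round(proj(p,U(r.x,P)),0).tolist()); s=bot.read_state(); print(s["clock"],s["gripper_width"],s["tcp_pos"],s["qpos"])
np.save("q.npy",r.x)
E
```

```text
[ 0.57538915 -0.1122288   0.23235246] [[-0.1, 0.1], [0.0, 0.1], [-0.3, 0.0], [-0.1, 0.1], [-0.1, -0.1], [-0.1, 0.1], [-0.2, 0.1], [0.1, -0.6], [0.8, 0.2], [-1.6, -0.5], [0.7, -1.6], [1.8, 0.5], [-0.7, 0.9]]
[[211.0, 102.0], [218.0, 73.0], [239.0, 51.0], [268.0, 43.0], [297.0, 51.0], [317.0, 74.0], [324.0, 104.0], [383.0, 155.0], [414.0, 46.0], [185.0, -5.0], [443.0, -0.0], [421.0, 199.0], [195.0, 197.0]]
4.1583 -0.0001673134940992325 [ 0.50011735 -0.09925686  0.33987855] [-2.45882161e+01 -1.88524946e+00  9.42419546e+01  7.39070312e-03
  8.76555925e+01  5.13247533e+01]
```

View pics/w0.png

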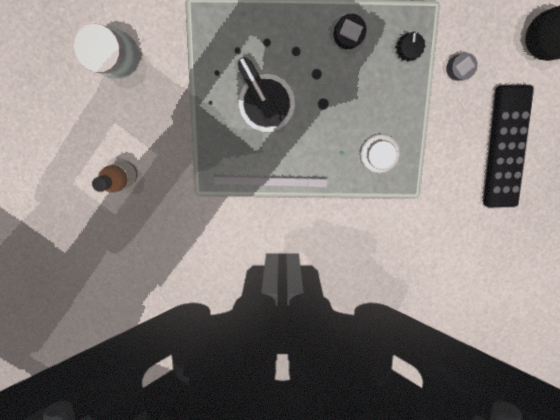

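```bash
cat >> h.py <<'E'
def pose(q,a,z,r=.033,off=.0185):
    t=np.radians(a); d=np.array([np.sin(t),np.cos(t)]); l=np.array([-d[1],d[0]])
    xy=np.array([0,.045])+r*d+off*l
    y=np.degrees(q[2])+180-a
    return U(q,[*xy,z])[0],[180,0,y]
def push(q,a0,a1,z=.098,step=3):
    f0=None
    for a in np.arange(a0,a1+.01,step):
        P,R=pose(q,a,z); bot.line_to(P,0.03,R); bot.wait(.1)
        f=np.array(bot.read_state()["ft_force"]); f0=f if f0 is None else f0
        n=U([0,0,q[2]],[np.cos(np.radians(a))*-1,np.sin(np.radians(a)),0])[0]
        print(a,"normal",round(float((f-f0)@n),2),np.round(f-f0,2))
        if np.linalg.norm(f-f0)>10: print("STOP");break
E
python3 - <<'E'
from h import *
q=np.load("q.npy")
P,R=pose(q,36,.2); bot.reach(P,R); P,R=pose(q,36,.098); bot.line_to(P,.12)
push(q,36,81)
for n in("wrist","top","scene"):
    p=bot.get_image(n); cv2.imwrite(f"pics/{n}1.png",p["img"])
print(bot.read_state()["clock"])
E
python3 -c "
import cv2,numpy as np
a=cv2.imread('pics/wrist1.png');b=cv2.imread('pics/top1.png')[150:270,250:410];c=cv2.imread('pics/scene1.png')[130:250,160:320]
b,c=[cv2.resize(i,(400,300),interpolation=2) for i in(b,c)]
cv2.imwrite('pics/m1.png',np.vstack([np.hstack([b,c]),cv2.resize(a,(800,600))[:300]]))"
```

```text
36.0 normal 0.0 [0. 0. 0.]
39.0 normal 0.18 [-0.32 -0.25 -0.5 ]
42.0 normal 0.89 [-0.6   0.75 -0.87]
45.0 normal 0.3 [-0.33  0.04 -0.29]
48.0 normal 0.05 [-0.79 -1.05 -0.16]
51.0 normal 0.38 [-0.52 -0.05 -1.29]
54.0 normal 0.43 [-0.93 -0.43 -1.96]
57.0 normal 0.16 [-0.47 -0.25 -0.42]
60.0 normal 2.09 [-2.2   0.8  -2.39]
63.0 normal 1.27 [-1.84  0.11 -1.73]
66.0 normal 1.85 [-2.22  0.64 -1.23]
69.0 normal 2.61 [-2.96  1.15 -0.72]
72.0 normal 3.99 [-3.46  2.56 -0.78]
75.0 normal 0.33 [-0.82 -0.07 -0.32]
78.0 normal 0.99 [-1.89  0.2  -0.95]
81.0 normal -0.27 [-0.12 -0.34 -1.58]
12.9167
```

View pics/m1.png

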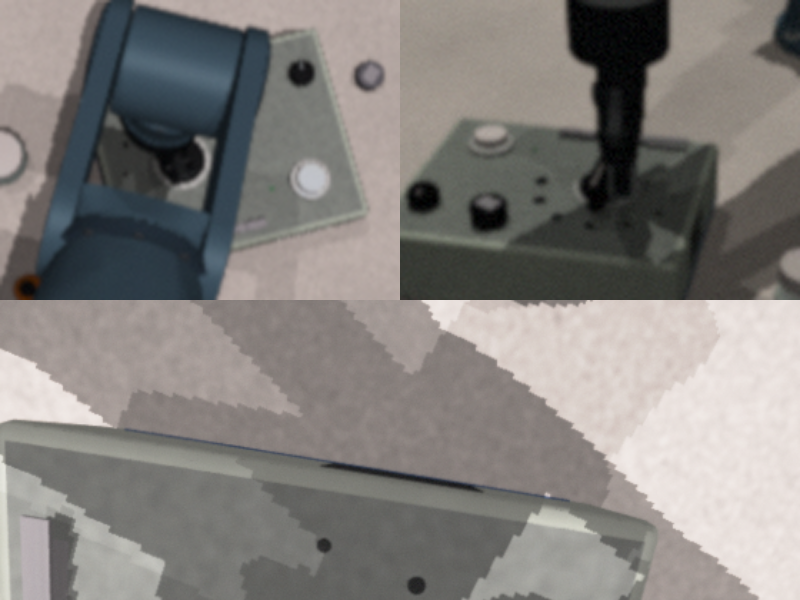

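```bash
python3 - <<'E'
from h import *
q=np.load("q.npy")
push(q,81,108)
P,R=pose(q,102,.098,off=.026); bot.line_to(P,.1)
P[2]=.20; bot.line_to(P,.2)
bot.reach([.50,-.10,.30],[180,0,14])
p=bot.get_image("wrist"); cv2.imwrite("pics/w2.png",p["img"])
k=U(q,[-.05,-.075,.084])[0]; print(k,proj(p,k),proj(p,U(q,[0.046*.866,.045-.023,.1])),proj(p,U(q,[0,.045,.1])),proj(p,U(q,dot(5))))
for d in bot.trace(p,"lamp_key_top")[:2]: print(d["score"],d["point"],unproj(p,d["point"],.084))
print(bot.read_state()["clock"])
E
```

```text
81.0 normal 0.0 [0. 0. 0.]
84.0 normal 0.33 [0.   0.35 0.01]
87.0 normal 0.45 [1.02 0.77 0.77]
90.0 normal 1.65 [-0.8   1.51  0.8 ]
93.0 normal 2.6 [-0.84  2.49 -0.1 ]
96.0 normal 2.58 [-1.62  2.39  0.03]
99.0 normal 3.92 [-0.75  3.87  0.19]
102.0 normal 3.55 [-0.95  3.53 -0.91]
105.0 normal 1.58 [0.6  1.56 0.43]
108.0 normal 1.33 [0.26 1.31 0.56]
[ 0.54400283 -0.19672673  0.084     ] [[394.95571101 159.74403649]] [[292.31105037  51.35605431]] [[264.1590788  101.38312272]] [[298.42214321  43.73127275]]
0.85 [388.3, 157.1] [ 0.54481643 -0.18997775  0.084     ]
18.4417
```

View pics/w2.png

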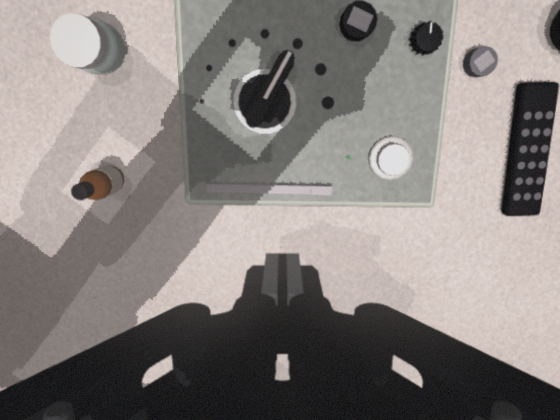

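```bash
python3 - <<'E'
from h import *
q=np.load("q.npy"); k=U(q,[-.05,-.075,.084])[0]
R=[180,0,np.degrees(q[2])]
bot.reach([*k[:2],.16],R); bot.line_to([*k[:2],.104],.08); bot.wait(.2)
f0=np.array(bot.read_state()["ft_force"])
for z in np.arange(.100,.0885,-.001):
    bot.line_to([*k[:2],z],.02); bot.wait(.12); s=bot.read_state(); f=s["ft_force"]-f0
    print(round(z,4),round(s["tcp_pos"][2],4),np.round(f,2))
    if f[2]>8: break
bot.wait(.3)
bot.line_to([*k[:2],.20],.12)
bot.reach([.50,-.10,.30],[180,0,14])
p=bot.get_image("wrist"); cv2.imwrite("pics/w3.png",p["img"]); print(bot.read_state()["clock"])
E
```

```text
0.1 0.1 [ 0.2  -0.97 -0.15]
0.099 0.099 [ 0.11  0.13 -0.52]
0.098 0.0981 [ 1.1  -0.78 -0.12]
0.097 0.0972 [0.54 0.46 1.66]
0.096 0.0961 [0.22 0.12 1.76]
0.095 0.0951 [ 0.82 -0.32  2.9 ]
0.094 0.0941 [ 0.86 -0.38  1.8 ]
0.093 0.0931 [ 1.67 -0.32  3.59]
0.092 0.0921 [ 2.29 -0.73  4.33]
0.091 0.0919 [-1.79  1.62 10.4 ]
26.0333
```

View pics/w3.png

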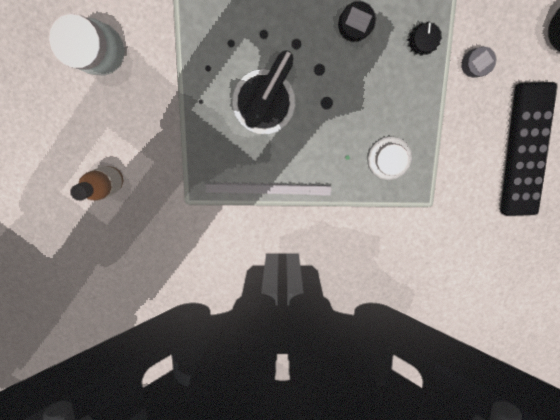

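The picture shows the pointer still at dot 5 (tip at 290,53) and the key up at (393,158). The loose things and the trim mark are unchanged, so I'm handing in.

```bash
python3 -c "
from rig import bot
print(bot.finish_job(), bot.read_state()['clock'])"
```

```text
the job is handed in; nothing more can be done
the job is handed in; nothing more can be done
```

The lamp is ready: I pushed the pointer from the third dot to the fifth, then pressed the lamp key fully down and let it come up. I handed the job in at about 26 s of the 54 s allowed. `finish_job` gives no verdict, so the results below are from my own checks.

- **Step switch:** I used the closed fingertips on the left side of the pointer only. The side force rose to about 4 N before each of the two clicks, then dropped. The wrist picture showed the pointer tip within about 3 pixels (roughly 3 mm) of where it should be at the fifth dot. It looked the same after the key press.
- **Lamp key:** It began to give at about 1.7 N and reached its end stop after about 6 mm of travel, where the force rose to 10 N. The last picture shows it up again.
- **Everything else:** In that picture the trim knob's mark, the puck and tweezers on the unit, and the bottle, jar, remote and desk puck look unmoved. The dust blower was only partly in view, but the arm did not go near it. The arm was clear of everything at hand-in.

Two readings disagreed. The network placed the lamp key about 7 mm from my fitted position. I used the fit because the picture supported it to about 1 mm. Some network detections in the first pictures were also wrong: they confused the trim knob and the bottle with the selector.

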